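# Seat the temperature logger pin in the block heater

### The arm

A 6-joint arm with a two-finger parallel gripper is mounted at the origin on the work surface. World frame = base frame: x ahead of the robot, y to its left, z up, the work surface at z = 0. Lengths are in m, angles in rad, forces in N, time in s.
With the tool pointing down it reaches from about 0.275 to 0.825 m from the base axis. Payload 4.9 kg.
Tool frame: the origin (TCP) lies midway between the tips of the shut fingers; the grasp point (between the pads) lies 19 mm behind it (grip_point_offset is the distance from the TCP to the grasp point, in m); z points along the fingers, x is the direction in which the jaws open and shut, and the axes are right-handed (so a half turn about z gives the same grasp; the last joint's range is limited). The gripper opens to 85 mm and grips with 20 to 120 N. Pads are 22 mm wide; open, the fingers measure 114 mm over their backs; the gripper's body (76 mm by 85 mm) begins 54 mm behind the grasp point. The pads swing forward as they close: fully open they stand 13 mm farther back than shut.
Start: joints at [-1.254, 0.326, -0.193, 1.052, 0, 1.437], TCP at [0.24, -0.495, 0.231] pointing down, gripper open.
Joint ranges: [-2.65, 2.65], [-0.97, 1.79], [-1.3, 1.35], [-1.93, 2.1], [-1.47, 1.37], [-3.14, 3.14]. Speed limits (rad/s): [2.57, 2.57, 3.14, 3.14, 3.14, 3.14].

### API

Orientations are given as a rotation vector (axis times angle).
In Python, from cell import * gives the robot as it stands. Calls block until the motion is done:
- movep(position, orientation): joint-space move of the TCP to a pose.
- move_l(position, velocity=0.15, rot=None, until_force=None): straight line of the TCP; rot=None keeps the orientation; velocity is the mean speed in m/s. With until_force (N) it stops when the force on the tool has changed by that much, and returns True; else False.
- set_joints(angles): joint-space move.
- let_go() and grab(newtons=None): open the fingers fully, or close them until they stop; newtons is the grip in N (None keeps the last).
- sleep(seconds).
- ik(position, orientation): joint angles nearest the present ones, or None.
- get_state(): the state.
- grab_frame(name): name is "scene" or "top" or "wrist"; returns a dict with "img" (400x640x3 uint8, red, green, blue), "fx", "fy", "cx", "cy" (pixels), "cam_to_world" (4x4, takes a point from camera to world coordinates); the wrist camera has in their place "T_tool_cam" (4x4, takes a point from camera to tool coordinates, whose origin is the TCP and whose axes are the tool frame's). Camera axes: x right, y down, z forward; pixel columns grow to the right and rows downward; lengths in m; the calibration is good to about 2 mm. A picture is of the moment at which its call begins: read the wrist's pose just before it. There is no depth.
A pose or a line that the arm cannot do raises MotionError and nothing moves.
- sign_off(): hands the job in, once; it reports no verdict.
Trained networks look in the newest picture that a camera, given by its name, has taken for a name from the list of things; names that differ only in an ending like _2 or _b are one class to them, and where a whole thing is asked for, a point or a joint stands for the part that bears it (a point fixed in the world has none). Each returns a list of dicts, best first, with "score" (0 to 1); they miss things now and then, are a little off and sometimes report something else, mostly with a low value. They report only what shows in the picture. A call takes as long as a camera call.
- spot_in(camera, name): "centre" ([column, row] in pixels, amid what is visible of it).
- silhouettes(camera, name): "mask" (400x640 bool, what is visible of it) and "centre" ([column, row] in pixels, amid what is visible of it).
- tip_of(camera, name): "centre" ([column, row] in pixels: a listed point, or the origin of a listed thing).
The state is a dict: "clock": time; "q": joint angles; "joint_velocities": joint speeds; "tau": joint torques, N m; "position": TCP position; "eef_rot": TCP orientation; "contact_force": force on the tool from outside, world axes, zero at the start; "wrist_torque": the same for the moment, N m; "finger_gap": opening from 0.0 (shut) to 1.0 (fully open).
Only numpy, scipy, OpenCV 4.12 (cv2) and the standard library are available. Lean on these libraries where they do the work, as an engineer would, in place of code of your own. Each camera call takes 0.05 s, during which the arm holds its last target.

### The job

Take the temperature logger pin, the long thick one of the three pins in the white rack, and put it in the wide well with the funnel-shaped mouth in the block heater. Lean the pin about 15 degrees, bring its foot low edge first into the mouth of the well while it leans, then straighten it upright and slide it down, still in the gripper, until it stands on the bottom of the well; then let go of it.

Things in the scene. Friction and masses are not known exactly. Their poses are not given: they have to be found in the camera images.
- logger: the logger pin: round steel pin standing upright in one of the rack's holes, loose; 130 mm long, shaft 20 mm thick, the top 44 mm a plain grey grip 22 mm thick (grip it there); about 0.16 kg. Origin at the centre of its foot, z up along the pin. Two other pins there look alike but are wrong: one as long but 12 mm thick, one as thick but 85 mm long.
- logger_foot (a point): centre of the logger pin's foot (its flat lower end, with a 2 mm chamfer), z up along the pin
- rack: white plastic rack fixed on the table, 56 (x) by 200 (y) by 34 mm high, origin at the centre of its underside. Three holes, 26 mm wide and 24 mm deep, floors 10 mm above the table, lie in a row along its y, 65 mm apart; the pins stand in them in any order. Closing the fingers across the row (along x) clears the neighbours.
- well_mouth (a point): centre of the wide well's mouth, level with the block's top, 85 mm above the table; z up. Round upright hole in one of two aluminium blocks (80 by 80 mm, side by side in the fixed white heater, rim level with them): mouth 54 mm wide, a cone narrowing to a 30 mm bore 16 mm down, flat floor 60 mm below the mouth. The other block has four narrow holes.

How it is judged:
By the outcome, as a careful person would: the job done as asked, in the order asked, and still so for the second after the job is handed in, with the robot touching nothing.
It also fails if it takes over 48 s, if anything falls off the work surface, if the arm or the gripper's body presses on something with over 40 N, if the wrist force passes 120 N, or if a joint passes its speed limit or range.

## Working session

There is one attempt and no reset: what is moved stays moved. The work goes in short steps, each a Python script; the robot and the scene stay as the last script left them, time stands still between calls to the robot, and variables do not carry over. Pictures are saved under pics/ and viewed, and the job is handed in when it is done.

```bash
ls; mkdir -p pics; python3 - <<'E'
from cell import *
import cv2
s=get_state(); print({k:(s[k]) for k in s})
for n in ["scene","top","wrist"]:
    f=grab_frame(n); cv2.imwrite(f"pics/a_{n}.png",f["img"][:,:,::-1])
    print(n,f["fx"],f["fy"],f["cx"],f["cy"]); print(f.get("cam_to_world",f.get("T_tool_cam")))
    for nm in ["logger","logger_foot","rack","well_mouth"]:
        try: print(nm,"spot",spot_in(n,nm)[:3],"tip",tip_of(n,nm)[:3])
        except Exception as e: print(nm,e)
E
```

```text
pics
{'clock': 0.0, 'q': array([-1.25420336e+00,  3.26950514e-01, -1.93590936e-01,  1.05196281e+00,
        2.15680023e-06,  1.43654561e+00]), 'joint_velocities': array([ 3.33314579e-03, -6.86987056e-06,  2.45071984e-04, -5.19322627e-04,
        7.59563301e-05, -1.25830667e-03]), 'tau': array([-1.01232294e-03, -4.43396330e+01,  2.62441921e+01,  1.54317194e-02,
       -3.06944339e-04,  1.71360347e-05]), 'position': array([ 0.2394554 , -0.49450383,  0.23049552]), 'eef_rot': array([-2.66084214e+00,  1.66812598e+00,  2.05898908e-03]), 'contact_force': array([0.03488369, 0.40267543, 0.71797548]), 'wrist_torque': array([ 0.0023422 , -0.01044591,  0.00464098]), 'finger_gap': 1.0004088393995587}
scene 475.7238415423582 475.7238415423582 312.9789037524366 200.54713278917748
[[ 0.35181658  0.75606002 -0.55190428  1.02511403]
 [ 0.93599399 -0.29159999  0.19719201 -0.1288242 ]
 [-0.01184629 -0.58595451 -0.81025735  0.85751528]
 [ 0.          0.          0.          1.        ]]
logger spot [{'centre': [405.7, 159.7], 'score': 0.61}] tip [{'centre': [400.8, 184.2], 'score': 0.71}]
logger_foot spo
[... 859 characters left out ...]
ip [{'centre': [233.2, 215.2], 'score': 0.49}]
rack spot [{'centre': [238.6, 217.5], 'score': 0.83}] tip [{'centre': [238.1, 217.4], 'score': 0.65}]
well_mouth spot [{'centre': [484.1, 195.6], 'score': 0.92}] tip [{'centre': [487.7, 194.2], 'score': 0.66}]
wrist 290.2158149033945 290.2158149033945 320.33180607988936 204.25516582524273
[[ 9.99999708e-01  1.43166898e-04 -7.50910639e-04  4.82657344e-04]
 [ 9.32831719e-05  9.52110571e-01  3.05753907e-01 -7.80946912e-02]
 [ 7.58723796e-04 -3.05753887e-01  9.52110280e-01 -1.41829185e-01]
 [ 0.00000000e+00  0.00000000e+00  0.00000000e+00  1.00000000e+00]]
logger spot [] tip []
logger_foot spot [] tip []
rack spot [] tip []
well_mouth spot [] tip []
```

View pics/a_scene.png

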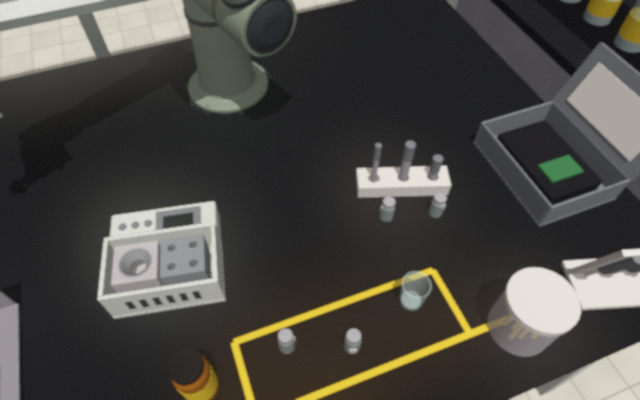

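View pics/a_top.png

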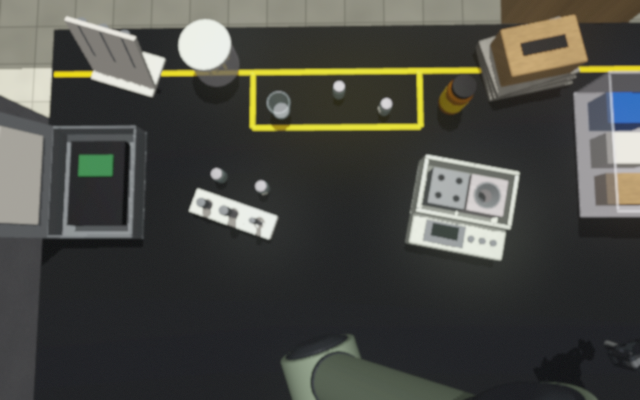

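The scene view shows the rack at about (400,182). The middle pin (408,160) is long and thick, so it is the logger. The left one (377,160) is long but thin, and the right one (436,166) is short. The funnel well is at (136,262) in scene and (487,194) in top. Two vials stand just beyond the rack.

```bash
cat > h.py <<'E'
import numpy as np, cv2
from scipy.spatial.transform import Rotation as R
from cell import *
def campose(f,st=None):
    if "cam_to_world" in f: return np.array(f["cam_to_world"])
    T=np.eye(4);T[:3,:3]=R.from_rotvec(st["eef_rot"]).as_matrix();T[:3,3]=st["position"]
    return T@np.array(f["T_tool_cam"])
def ray(f,M,px):
    d=np.array([(px[0]-f["cx"])/f["fx"],(px[1]-f["cy"])/f["fy"],1.]); d=M[:3,:3]@d
    return M[:3,3],d/np.linalg.norm(d)
def atz(f,M,px,z):
    o,d=ray(f,M,px); return o+d*(z-o[2])/d[2]
def tri(rays):
    A=np.zeros((3,3));b=np.zeros(3)
    for o,d in rays:
        P=np.eye(3)-np.outer(d,d);A+=P;b+=P@o
    p=np.linalg.solve(A,b)
    return p,[np.linalg.norm((np.eye(3)-np.outer(d,d))@(p-o)) for o,d in rays]
def proj(f,M,p):
    c=np.linalg.inv(M)@np.append(p,1); return np.array([f["fx"]*c[0]/c[2]+f["cx"],f["fy"]*c[1]/c[2]+f["cy"]])
E
python3 - <<'E'
from h import *
fs=grab_frame("scene");ft=grab_frame("top")
Ms,Mt=campose(fs),campose(ft)
def T(name,a,b):print(name,*[np.round(v,4) for v in tri([ray(fs,Ms,a),ray(ft,Mt,b)])])
T("well",[136.8,262.1],[487.7,194.2])
T("rack tip",[399.3,184.6],[238.1,217.4])
T("logger foot",[401.3,184.7],[233.2,215.2])
print("well at .085",atz(fs,Ms,[136.8,262.1],.085),atz(ft,Mt,[487.7,194.2],.085))
for nm in ["rack","logger"]:
  for cam,f,M in (("scene",fs,Ms),("top",ft,Mt)):
    grab_frame(cam); r=silhouettes(cam,nm)
    for k in r[:2]:
        m=k["mask"].astype(np.uint8); ys,xs=np.where(m)
        print(nm,cam,k["score"],k["centre"],m.sum(),cv2.minAreaRect(np.stack([xs,ys],1).astype(np.float32)))
for cam,f,(u,v,w,h) in (("scene",fs,(330,120,160,120)),("top",ft,(170,150,140,105)),("top",ft,(395,140,140,130))):
    im=cv2.resize(f["img"][v:v+h,u:u+w],None,fx=5,fy=5,interpolation=cv2.INTER_CUBIC)
    cv2.imwrite(f"pics/z_{cam}_{u}.png",im[:,:,::-1])
E
```

```text
well [ 0.5137 -0.2949  0.0871] [0.0025 0.0025]
rack tip [0.4699 0.275  0.0014] [0.0031 0.0031]
logger foot [0.4736 0.2827 0.0026] [0.0011 0.0011]
well at .085 [ 0.5131002  -0.29282073  0.085     ] [ 0.51361625 -0.29821578  0.085     ]
rack scene 0.98 [395.3, 183.3] 2193 ((402.3049621582031, 180.52723693847656), (30.074922561645508, 91.59626007080078), 87.75425720214844)
rack top 0.83 [240.3, 214.9] 1721 ((233.65036010742188, 214.4276123046875), (87.87320709228516, 25.10662841796875), 19.29004669189453)
rack top 0.46 [485.3, 197.3] 1545 ((483.689208984375, 196.8648681640625), (42.086143493652344, 40.27775573730469), 9.462322235107422)
logger scene 0.94 [406.3, 157.4] 360 ((405.673095703125, 160.63462829589844), (9.805806159973145, 40.20380783081055), 11.309932708740234)
logger top 0.58 [228.8, 214.1] 207 ((227.26473999023438, 211.4412078857422), (21.10059928894043, 11.399173736572266), 14.03624439239502)
```

View pics/z_top_170.png

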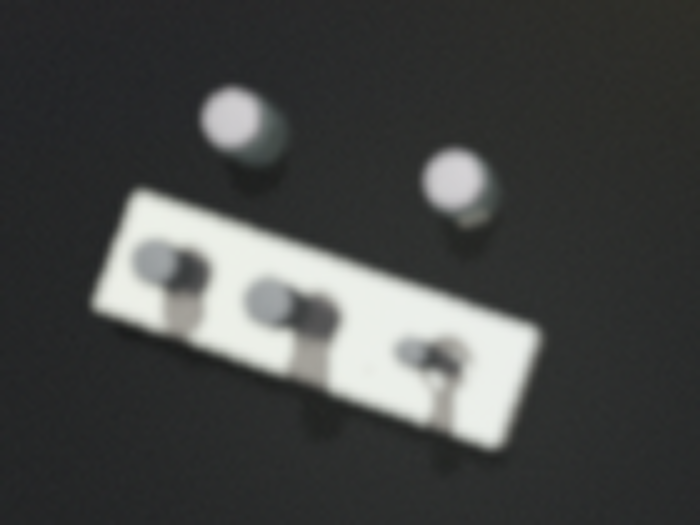

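View pics/z_scene_330.png

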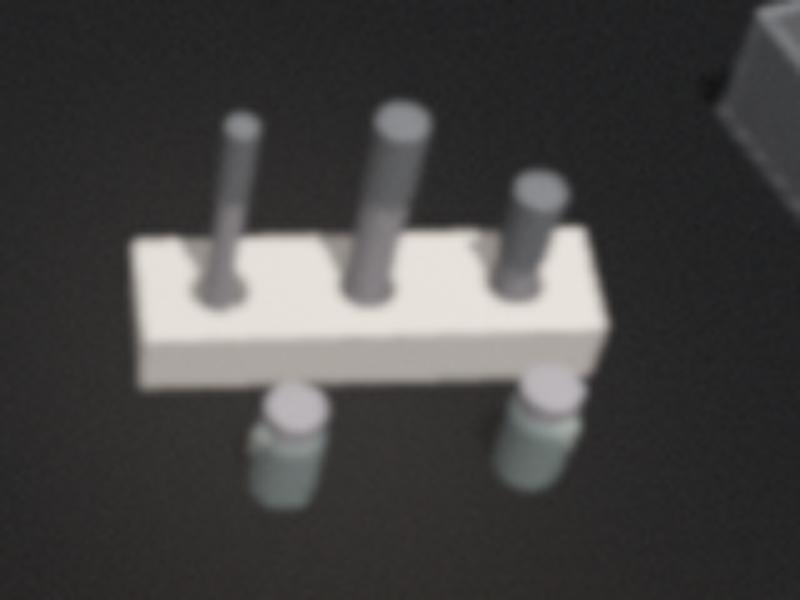

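View pics/z_top_395.png

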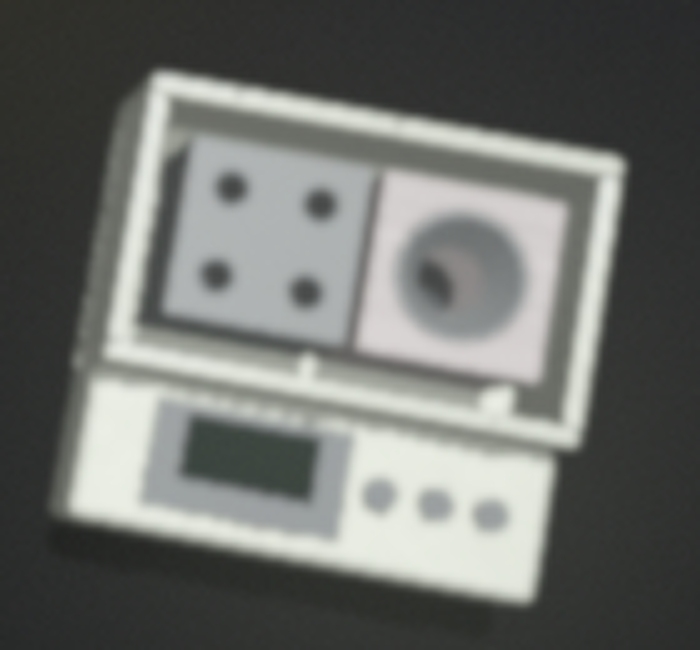

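```bash
cat >> h.py <<'E'
def down(a): # tool x at yaw a, z down
    x=np.array([np.cos(a),np.sin(a),0]);z=np.array([0,0,-1.]);return R.from_matrix(np.stack([x,np.cross(z,x),z],1)).as_rotvec()
E
python3 - <<'E'
from h import *
fs=grab_frame("scene");ft=grab_frame("top")
Ms,Mt=campose(fs),campose(ft)
p,e=tri([ray(fs,Ms,[410.6,144.4]),ray(ft,Mt,[224,210.2])]);print("logger top",p,e)
for px in ([140,190],[540,328],[93,308],[498,450]): print(atz(ft,Mt,[170+px[0]/5,150+px[1]/5],.034))
print("well", tri([ray(fs,Ms,[136.8,262.1]),ray(ft,Mt,[487.4,195])]))
q0=get_state()["q"];print(q0)
for a in (-0.33,-0.33+np.pi):
    q=ik([p[0],p[1],.24],down(a));print(a,q)
E
```

```text
logger top [0.47638834 0.27762588 0.14089542] [np.float64(0.0018438487033464385), np.float64(0.0018438487033463561)]
[0.5363895 0.3618517 0.034    ]
[0.47068789 0.17227713 0.034     ]
[0.48066779 0.3827975  0.034     ]
[0.41393616 0.19146972 0.034     ]
well (array([ 0.51211974, -0.29520798,  0.08467298]), [np.float64(0.00229875485240449), np.float64(0.00229875485240431)])
[-1.25420408e+00  3.26219651e-01 -1.92622846e-01  1.05203104e+00
  2.08086202e-05  1.43660696e+00]
-0.33 [ 0.39377327  0.32315487 -0.1741163   1.07352516  0.          2.2945696 ]
2.811592653589793 [ 0.39377327  0.32315487 -0.1741163   1.07352516  0.         -0.84702306]
```

```bash
python3 - <<'E'
from h import *
import pickle
w=np.array([.512,-.295]);a=1.894;rv=down(a);y=np.array([np.sin(a),-np.cos(a)]);x=np.array([np.cos(a),np.sin(a)])
D=[]
for i,d in enumerate((0.045,-0.045)):
    t=w-0.02*y+d*x
    movep([t[0],t[1],.25],rv) if i==0 else move_l([t[0],t[1],.25],0.2)
    s=get_state();f=grab_frame("wrist");M=campose(f,s);D.append((f,M))
    print(s["clock"],tip_of("wrist","well_mouth")[:2],spot_in("wrist","well_mouth")[:2])
    cv2.imwrite(f"pics/w{i}.png",f["img"][:,:,::-1])
pickle.dump(D,open("w.pkl","wb"))
E
```

```text
4.0 [{'centre': [280.0, 204.1], 'score': 0.78}] [{'centre': [283.4, 199.7], 'score': 0.65}]
4.75 [{'centre': [357.9, 206.9], 'score': 0.77}] []
```

```bash
python3 - <<'E'
from h import *
import pickle
p=np.array([.4759,.2773]);a=2.81;rv=down(a);y=np.array([np.sin(a),-np.cos(a)]);x=np.array([np.cos(a),np.sin(a)])
D=[]
for i,(d,e) in enumerate(((0.04,-.03),(-0.04,-.03))):
    t=p+d*x+e*y
    movep([t[0],t[1],.25],rv) if i==0 else move_l([t[0],t[1],.25],0.2)
    s=get_state();f=grab_frame("wrist");M=campose(f,s);D.append((f,M))
    print(s["clock"],tip_of("wrist","logger")[:2],spot_in("wrist","logger")[:2])
    cv2.imwrite(f"pics/l{i}.png",f["img"][:,:,::-1])
pickle.dump(D,open("l.pkl","wb"))
E
```

```text
7.0833 [{'centre': [289.4, 194.7], 'score': 0.63}] [{'centre': [283.5, 217.3], 'score': 0.96}]
7.7833 [{'centre': [345.3, 196.5], 'score': 0.83}] [{'centre': [357.9, 219.9], 'score': 0.97}]
```

```bash
python3 - <<'E'
import cv2,numpy as np
for k in "wl":
    ims=[cv2.resize(cv2.imread(f"pics/{k}{i}.png")[130:280,210:430],(396*2//2,270)) for i in (0,1)]
    cv2.imwrite(f"pics/{k}c.png",np.hstack(ims))
E
```

```text
(no output)
```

View pics/wc.png

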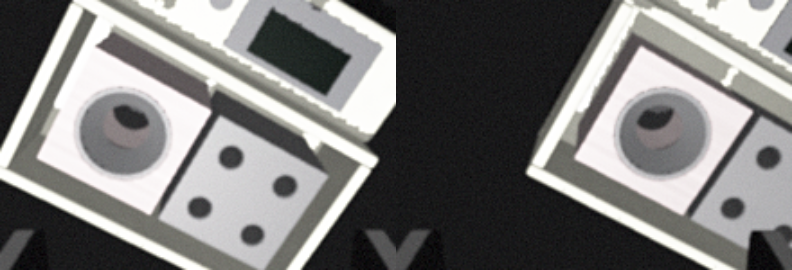

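View pics/lc.png

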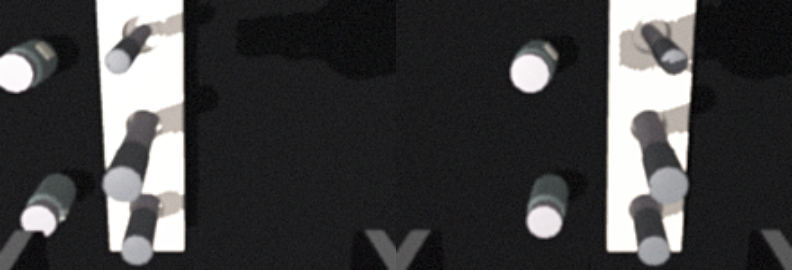

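View pics/l1.png

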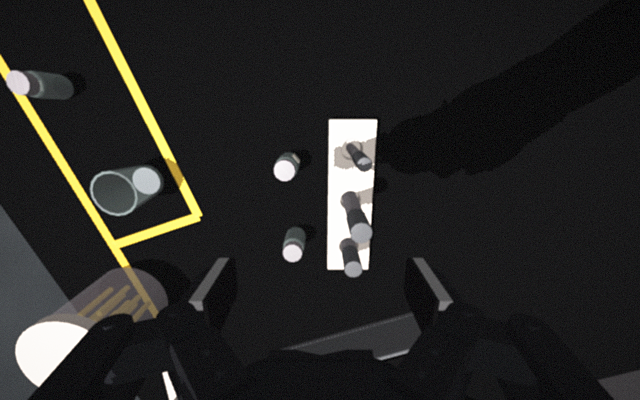

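Both wrist views show the logger as the middle, long and thick pin. Its top is at about (278,232) in the first view and (361,233) in the second. The well rim is centred at about (278,204) and (358,204).

```bash
python3 - <<'E'
from h import *
import pickle
W=pickle.load(open("w.pkl","rb"));L=pickle.load(open("l.pkl","rb"))
print("well",tri([ray(*W[0],[278.3,203.9]),ray(*W[1],[357.8,203.9])]),[atz(*W[i],px,.085) for i,px in enumerate(([278.3,203.9],[357.8,203.9]))])
print("logger",tri([ray(*L[0],[277.8,232.2]),ray(*L[1],[361.1,232.8])]),[atz(*L[i],px,.14) for i,px in enumerate(([277.8,232.2],[361.1,232.8]))])
# check overlays
w,l=np.array([.512,-.295,.085]),np.array([.476,.2775,.14])
for i in (0,1): print(proj(*W[i],w),proj(*L[i],l))
# vials top heights
v=lambda a,b:tri([ray(*L[0],[210+a[0]/1.8,130+a[1]/1.8]),ray(*L[1],[210+(b[0]-396)/1.8,130+b[1]/1.8])])
print("vials",v((16,73),(529,73)),v((39,221),(544,221)))
print("short",v((137,250),(654,249)))
t=[]
for (f,M),o in zip(W,(0,396)):
    a=1
# heater yaw: block edges, left crop: (38,158)-(155,214) far edge of well block to (213,108)
P=[atz(*W[0],[210+u/1.8,130+vv/1.8],.085)[:2] for u,vv in ((38,158),(155,214),(213,110),(98,46))]
print(P)
E
```

```text
well (array([ 0.51272707, -0.29743225,  0.0826476 ]), [np.float64(0.00010945162986097767), np.float64(0.00010945162986099769)]) [array([ 0.51201216, -0.29730083,  0.085     ]), array([ 0.5120104 , -0.29801885,  0.085     ])]
logger (array([0.47677415, 0.27687874, 0.13925378]), [np.float64(0.00015905897168725058), np.float64(0.00015905897168723082)]) [array([0.47649029, 0.2764532 , 0.14      ]), array([0.476826  , 0.27670229, 0.14      ])]
[280.29763853 204.51485825] [278.69525967 233.01236294]
[360.34919977 204.71162831] [362.18483759 233.274112  ]
vials (array([0.54101975, 0.2115148 , 0.0463854 ]), [np.float64(0.00010502163997398239), np.float64(0.00010502163997404428)]) (array([0.56854669, 0.31432168, 0.05363881]), [np.float64(0.0001771834221015599), np.float64(0.00017718342210157193)])
short (array([0.49812881, 0.33928227, 0.09230183]), [np.float64(0.0004761581390230624), np.float64(0.00047615813902284284)])
[array([ 0.5446404 , -0.34322282]), array([ 0.55851262, -0.26242059]), array([ 0.4805431 , -0.24940619]), array([ 0.46517679, -0.32583183])]
```

```bash
python3 - <<'E'
from h import *
L=np.array([.4765,.277]);rv=down(2.808)
movep([*L,.185],rv)
move_l([*L,.098],0.12)
s=get_state();print(s["clock"],s["position"],s["contact_force"])
grab(60);s=get_state();print(s["clock"],s["finger_gap"],s["contact_force"],s["position"])
f0=s["contact_force"]
move_l([*L,.258],0.15)
s=get_state();print(s["clock"],s["finger_gap"],s["contact_force"]-f0,s["wrist_torque"])
f=grab_frame("wrist");M=campose(f,s);print(tip_of("wrist","logger_foot")[:2])
Rt=R.from_rotvec(s["eef_rot"]).as_matrix()
print("expect",proj(f,M,s["position"]+Rt@[0,0,.088]),proj(f,M,s["position"]+Rt@[0,0,0.02]))
cv2.imwrite("pics/g.png",f["img"][:,:,::-1])
for c in("scene",):
    f=grab_frame(c);cv2.imwrite("pics/g_scene.png",f["img"][:,:,::-1]);print(tip_of(c,"logger_foot")[:2],proj(f,campose(f),s["position"]+Rt@[0,0,.088]))
E
```

```text
9.2333 [0.47741875 0.27713419 0.09891934] [-0.24151937 -0.43175844 -0.09408627]
9.8417 0.23951951627974458 [-0.06503074 -0.9197184   2.56993072] [0.47679059 0.27708105 0.0983846 ]
11.0583 0.24339152814856585 [ 0.23271175 -0.18735321 -4.54258807] [-0.02594092  0.0337869  -0.03804676]
[{'centre': [320.7, 210.4], 'score': 0.64}]
expect [320.40926657 209.80995317] [320.50028501 245.73976291]
[{'centre': [410.4, 135.4], 'score': 0.64}] [411.25254118 134.76076521]
```

View pics/g.png

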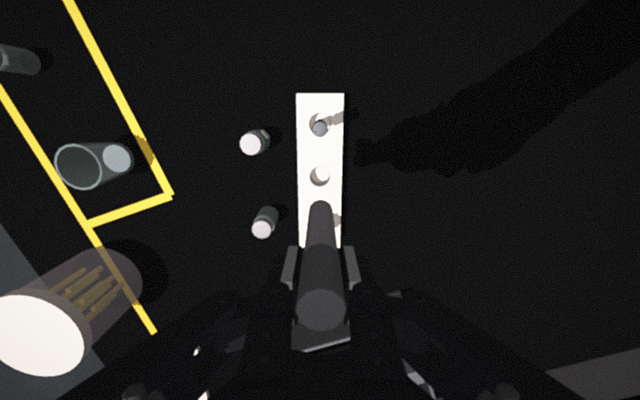

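```bash
python3 - <<'E'
from h import *
# plan check only
W=np.array([.512,-.2965,.085]);a=1.894
s=get_state();q0=s["q"]
rad=W[:2]/np.linalg.norm(W[:2])
ax=np.array([-rad[1],rad[0],0]) 
for sg in (1,-1):
    Rr=R.from_rotvec(sg*np.deg2rad(15)*ax)*R.from_rotvec(down(a))
    z=Rr.as_matrix()[:,2]
    for h in (.06,-.006):
        foot=W+[0,0,h]; tcp=foot-.088*z
        print(sg,h,z.round(3),tcp.round(4),ik(tcp,Rr.as_rotvec()))
print(ik([W[0],W[1],.113],down(a)),ik([W[0],W[1],.258],down(a)))
E
```

```text
1 0.06 [-0.224  0.13  -0.966] [ 0.5317 -0.3079  0.23  ] [-0.63131544  0.67427879  0.3341243   1.49102679 -0.02749096 -0.95091941]
1 -0.006 [-0.224  0.13  -0.966] [ 0.5317 -0.3079  0.164 ] [-0.63131544  0.70781834  0.22755281  1.35091575 -0.02749096 -0.95091941]
-1 0.06 [ 0.224 -0.13  -0.966] [ 0.4923 -0.2851  0.23  ] [-0.67559237  0.17317429 -0.43932151  0.69933602  0.03886151 -0.99373523]
-1 -0.006 [ 0.224 -0.13  -0.966] [ 0.4923 -0.2851  0.164 ] [-0.67559237  0.24071748 -0.54010424  0.5310101   0.03886151 -0.99373523]
[-0.64963105  0.50177701 -0.24382927  0.82519004  0.         -0.97283472] [-0.64963105  0.38928316 -0.03101099  1.15050218  0.         -0.97283472]
```

The pin sits straight in the hand: the network's foot is at (320.7,210.4) and I expected (320.4,209.8). Next I move to the leaned hover above the well and look again.

```bash
cat >> h.py <<'E'
W=np.array([.512,-.2965,.085]);A0=1.894
_r=W[:2]/np.linalg.norm(W[:2]);AX=np.array([-_r[1],_r[0],0])
def pose(h,deg,w=W):
    Rr=R.from_rotvec(-np.deg2rad(deg)*AX)*R.from_rotvec(down(A0))
    return w+[0,0,h]-.088*Rr.as_matrix()[:,2], Rr.as_rotvec()
E
python3 - <<'E'
from h import *
p,r=pose(.10,15);movep(p,r)
p,r=pose(.015,15);move_l(p,0.12)
s=get_state();print(s["clock"],s["position"]-p,s["finger_gap"],s["contact_force"])
Rt=R.from_rotvec(s["eef_rot"]).as_matrix();ft=s["position"]+Rt@[0,0,.088];print(ft)
f=grab_frame("wrist");M=campose(f,s);print("wrist",tip_of("wrist","logger_foot")[:1],proj(f,M,ft),tip_of("wrist","well_mouth")[:1],proj(f,M,W))
cv2.imwrite("pics/h.png",f["img"][:,:,::-1])
for c in("scene","top"):
    f=grab_frame(c);cv2.imwrite(f"pics/h_{c}.png",f["img"][:,:,::-1]);M=campose(f)
    print(c,tip_of(c,"logger_foot")[:1],proj(f,M,ft),tip_of(c,"well_mouth")[:1],proj(f,M,W))
im=cv2.imread("pics/h_scene.png")[180:330,60:260];cv2.imwrite("pics/h_sc.png",cv2.resize(im,None,fx=4,fy=4,interpolation=cv2.INTER_CUBIC))
E
```

```text
14.1333 [ 0.00058508 -0.00020704  0.00071343] 0.2423896179140273 [ 0.07407756 -0.26028275 -1.21884181]
[ 0.51266659 -0.29675997  0.1007395 ]
wrist [{'centre': [317.7, 211.5], 'score': 0.97}] [320.56835921 209.79597066] [{'centre': [324.2, 203.4], 'score': 0.81}] [324.52062301 200.81528837]
scene [{'centre': [132.5, 257.6], 'score': 0.96}] [131.86677924 258.41602569] [{'centre': [133.7, 262.7], 'score': 0.88}] [134.69596029 262.23921181]
top [{'centre': [488.7, 196.7], 'score': 0.61}] [489.38197524 193.86168287] [{'centre': [488.9, 194.1], 'score': 0.63}] [486.94390146 194.92894171]
```

View pics/h.png

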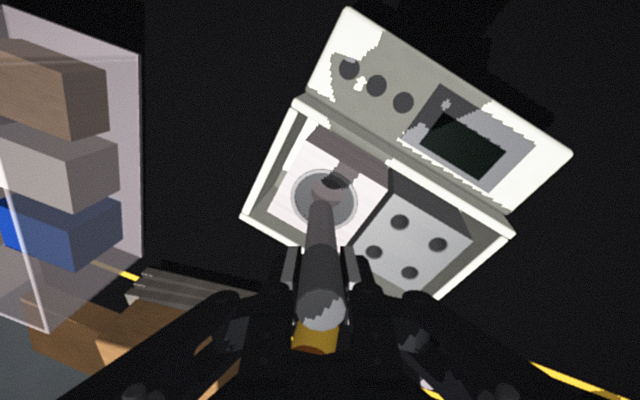

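View pics/h_sc.png

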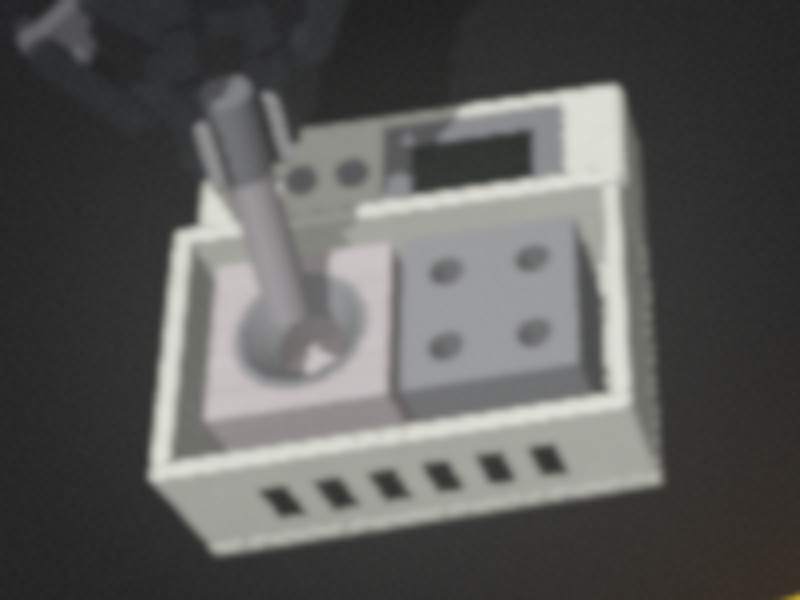

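At the hover the foot sits over the funnel: foot at about (320,208) and rim centre at about (324,200) in the wrist view. The well agrees with my estimate to within about 2 px. Next I enter leaned, then straighten.

```bash
python3 - <<'E'
from h import *
p,r=pose(-.008,15);print("stop",move_l(p,0.05,until_force=10))
s=get_state();Rt=R.from_rotvec(s["eef_rot"]).as_matrix();print(s["clock"],s["position"]+Rt@[0,0,.088],np.degrees(np.arccos(-Rt[2,2])),s["contact_force"])
f=grab_frame("scene");im=f["img"][180:330,60:260,::-1];cv2.imwrite("pics/i_sc.png",cv2.resize(im,None,fx=4,fy=4,interpolation=cv2.INTER_CUBIC))
for d in (10,5,0):
    p,r=pose(-.008,d);print("stop",move_l(p,0.03,rot=r,until_force=12))
s=get_state();Rt=R.from_rotvec(s["eef_rot"]).as_matrix();print(s["clock"],s["position"]+Rt@[0,0,.088],np.degrees(np.arccos(-Rt[2,2])),s["contact_force"],s["finger_gap"])
f=grab_frame("wrist");cv2.imwrite("pics/i.png",f["img"][:,:,::-1])
M=campose(f,s);print(proj(f,M,W),tip_of("wrist","well_mouth")[:1],tip_of("wrist","logger_foot")[:1])
E
```

```text
stop False
15.1917 [ 0.51189048 -0.29641336  0.07670751] 14.971951834384665 [-0.01071571 -0.37189916 -0.95706094]
stop False
stop False
stop False
16.4667 [ 0.51163085 -0.29619439  0.07657337] 0.025670070677766933 [-0.23424314  0.31984259 -1.92753349] 0.23985105570818555
[320.2563408  213.27759749] [{'centre': [321.7, 215.4], 'score': 0.82}] [{'centre': [316.8, 210.3], 'score': 0.94}]
```

View pics/i_sc.png

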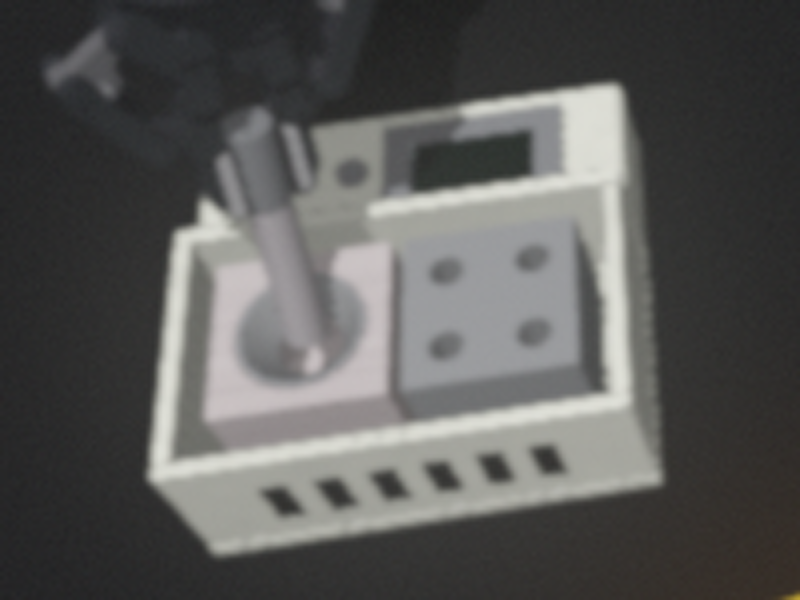

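View pics/i.png

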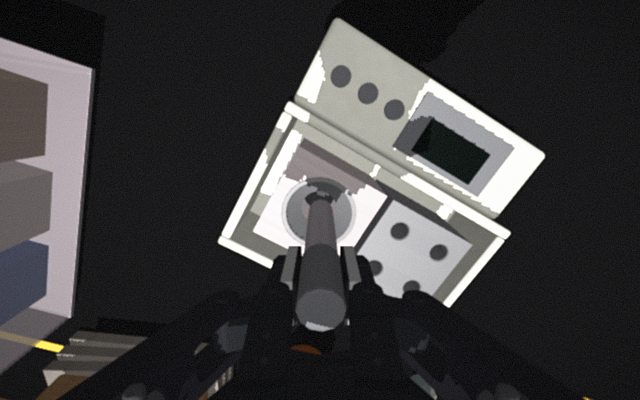

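The pin is upright in the mouth with no contact, and the rim is centred at about (320,213), as predicted. Next I slide down until contact.

```bash
python3 - <<'E'
from h import *
p,r=pose(-.050,0);print("stop",move_l(p,0.05,until_force=8))
s=get_state();Rt=R.from_rotvec(s["eef_rot"]).as_matrix();print(s["clock"],s["position"]+Rt@[0,0,.088],s["contact_force"])
if s["position"][2]+ -.088<.04:
    p,r=pose(-.064,0);print("stop",move_l(p,0.02,until_force=6))
s=get_state();Rt=R.from_rotvec(s["eef_rot"]).as_matrix();print(s["clock"],s["position"]+Rt@[0,0,.088],np.degrees(np.arccos(-Rt[2,2])),s["contact_force"],s["wrist_torque"],s["finger_gap"])
f=grab_frame("wrist");cv2.imwrite("pics/j.png",f["img"][:,:,::-1])
f=grab_frame("scene");im=f["img"][180:330,60:260,::-1];cv2.imwrite("pics/j_sc.png",cv2.resize(im,None,fx=4,fy=4,interpolation=cv2.INTER_CUBIC))
E
```

```text
stop False
17.6083 [ 0.51227796 -0.29671574  0.03528272] [ 0.15098953  0.11500286 -1.92100949]
stop True
18.1333 [ 0.51217415 -0.29661559  0.02539983] 0.028890573966360914 [-0.20005626  0.72548143  5.1074284 ] [0.07312742 0.07738064 0.06029012] 0.23932748076925514
```

View pics/j_sc.png

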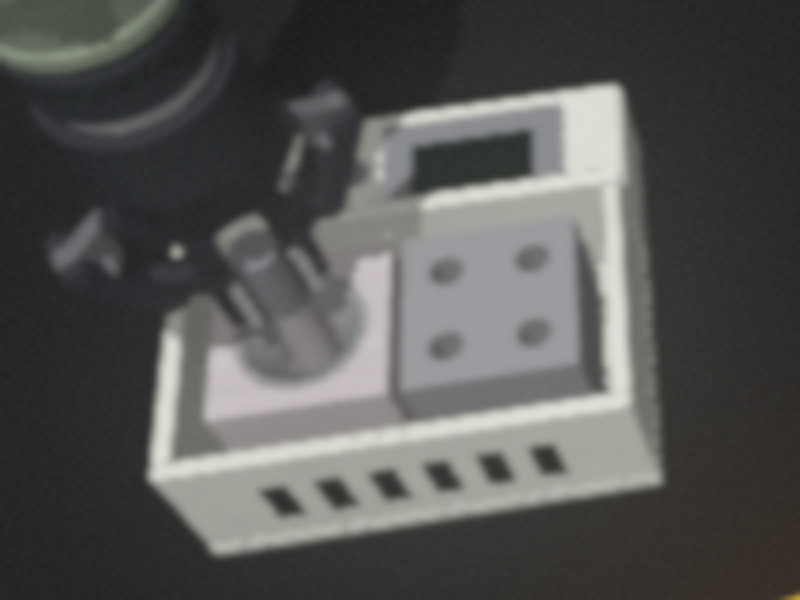

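Contact came with the foot at z = 0.0254 m, and the floor should be at 0.025. The pin is upright, so I release and withdraw.

```bash
python3 - <<'E'
from h import *
let_go();sleep(0.3);s=get_state();print(s["clock"],s["finger_gap"],s["contact_force"],s["position"])
p=s["position"];move_l([p[0],p[1],.26],0.12)
s=get_state();print(s["clock"],s["contact_force"])
f=grab_frame("wrist");cv2.imwrite("pics/k.png",f["img"][:,:,::-1]);M=campose(f,s);print("pred top/mouth",proj(f,M,[*W[:2],.155]),proj(f,M,W),spot_in("wrist","logger")[:1])
q=s["q"].copy();q[0]-=0.5;set_joints(q)
f=grab_frame("scene");im=f["img"][180:330,60:260,::-1];cv2.imwrite("pics/k_sc.png",cv2.resize(im,None,fx=4,fy=4,interpolation=cv2.INTER_CUBIC))
M=campose(f);print("scene",proj(f,M,[*W[:2],.155]),spot_in("scene","logger")[:1]);print(get_state()["clock"])
E
```

```text
19.175 0.9993513132259422 [-0.48391099  0.6338345   0.06061571] [ 0.51133606 -0.29599474  0.11237724]
20.5583 [ 0.17706311  0.60111757 -0.69443664]
pred top/mouth [319.17850575 204.7674592 ] [319.19128969 185.68505647] [{'centre': [318.2, 194.6], 'score': 0.57}]
scene [121.87308242 242.69475766] [{'centre': [128.6, 250.4], 'score': 0.79}]
21.8833
```

View pics/k.png

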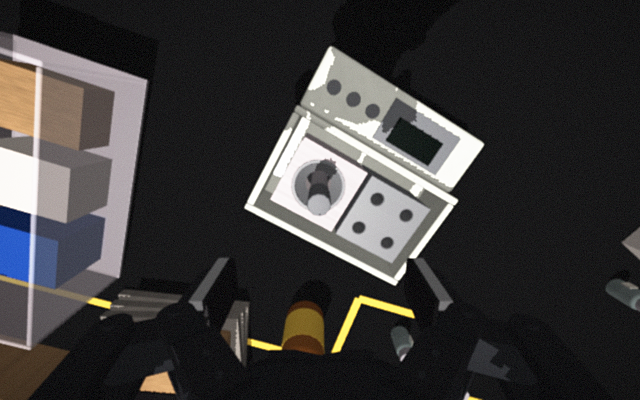

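View pics/k_sc.png

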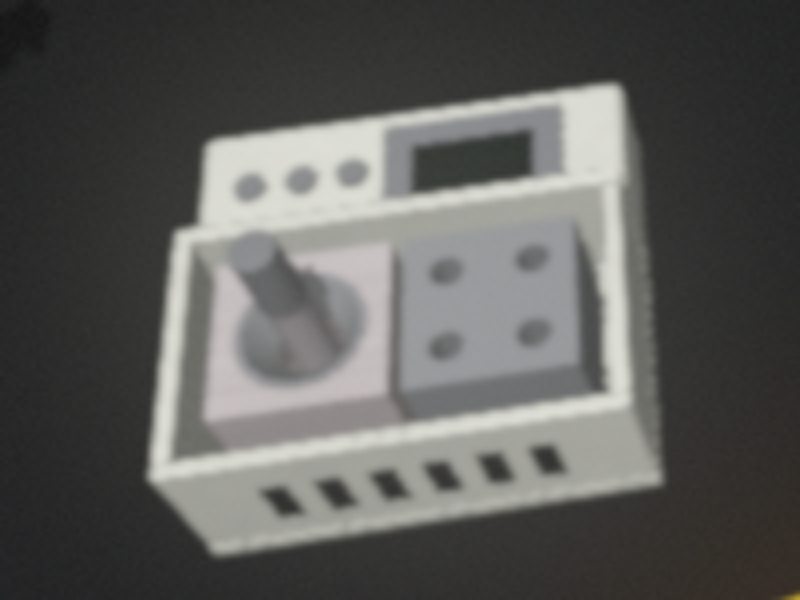

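The pin's top shows at (319,204) in the wrist view, where I predicted (319,205), and at (124,243) in scene, where I predicted (122,243). It stands upright on the floor of the well with the robot clear of it.

```bash
python3 -c "
from cell import *
print(sign_off(), get_state()['clock'])"
```

```text
the job is handed in; nothing more can be done
the job is handed in; nothing more can be done
```

The logger pin is standing upright on the bottom of the wide funnel-mouthed well. I let go of it, backed the arm clear, and handed the job in at about 22 s.

**What I did:** I took the long thick pin from the rack's middle hole and leaned it 15° over the well. I brought its foot 8 mm below the mouth while it leaned, straightened it there, and slid it down in the grip until it touched. No contact stop triggered until the pin reached the floor.

**Last checks:**
- **Depth:** the pin touched down with its foot at z = 0.0254 m, and the floor should be at 0.025 m. The tool's tilt was 0.03°.
- **After release:** the pin's top was within about 2 px of where an upright pin should show, in both the wrist and scene pictures.
- **Disagreements:** the fixed-camera and wrist estimates of the well centre differed by about 2 to 3 mm, so I used a value in between; the bore leaves 5 mm of play all round. The network's foot positions were up to 3 to 4 px off my predictions, but the pictures agreed with the predictions.

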